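Shut and latch the access hatch of a relay enclosure

ROBOT

A 7-joint arm with a two-finger parallel gripper is mounted at the origin on a cart in front of the work surface, level with it; the furniture and walls round the work are solid. World frame = base frame: x ahead of the robot, y to its left, z up, the work surface at z = 0. Lengths are in m, angles in rad, forces in N, time in s.
With the tool pointing down it reaches from about 0.4 to 0.875 m from the base axis. Payload 19.3 kg.
Tool frame: the origin (TCP) lies on the centre line of the jaws, within the pads' length; the fingertips stand 17 mm ahead of it and the grasp point (between the pads) lies 2 mm behind it (r.tips_ahead is the distance from the TCP to the fingertips, in m); z points along the fingers, x is the direction in which the jaws open and shut, and the axes are right-handed (so a half turn about z gives the same grasp; the last joint's range is limited). The gripper opens to 85 mm and grips with 20 to 120 N. Pads are 22 mm wide; open, the fingers measure 114 mm over their backs; the gripper's body (76 mm by 85 mm) begins 54 mm behind the grasp point. The pads swing forward as they close: fully open they stand 13 mm farther back than shut.
Start: joints at [-1.303, 0.521, -0.036, 1.599, 0.021, 1.021, -0.113], TCP at [0.207, 0.59, 0.214] pointing down, gripper open.
Joint ranges: [-2.91, 2.91], [-0.3, 2.13], [-1.5, 1.42], [0.17, 2.43], [-1.26, 4.41], [0.16, 1.93], [-2.52, 2.52]. Speed limits (rad/s): [1.89, 1.89, 2.39, 2.39, 3.01, 3.01, 3.01].

INTERFACE

Orientations are given as a rotation vector (axis times angle).
In Python, from rig import r gives the robot as it stands.
- The arm moves only by the tool carry_out, never from a script. Its arguments are lists of equal length, an entry for each row: "linear": the shift along the tool's x, y, z in cm, a list of three; "rotation": the turn, a rotation vector about the tool's x, y, z in rad, a list of three; "gripper": the closure, from -1 (fully open) to 1 (shut). In form: {"linear": [[tx, ty, tz], ...], "rotation": [[wx, wy, wz], ...], "gripper": [gripper, ...]}. A call has exactly 8 rows; each row is the pose to reach, as a shift and turn from the pose commanded when the call began, along the tool's axes at that moment; what a row does not reach only later rows make up. A row lasts 1/10 s, in which the tool goes at most 50 mm and 8.59 degrees, less where a joint would pass 70% of its speed; a pose out of reach is approached as far as the arm can. A call with a gripper value outside its range is refused whole. The fingers move at their own pace and stop on an object; the grip force is fixed at half the most. Time passes only in rows, so rows that repeat a pose let the fingers close, or fill a call up. It gives the time, the measured TCP pose, the force and the opening at its end, in the units of the state.
- r.state(): the state, without advancing time (a new reading comes with each control period).
- r.snapshot(name): name is "scene" or "top"; returns the picture (384x512x3 uint8, red, green, blue); there is no depth.
- r.get_calibration(name): a dict with "camera_matrix" (3x3 intrinsics, pixels), "cam_to_world" (4x4, takes a point from camera to world coordinates). Camera axes: x right, y down, z forward; pixel columns grow to the right and rows downward; lengths in m; the calibration is good to about 2 mm. A picture is of the moment at which its call begins. get_calibration takes no time and is no camera call.
- r.job_done(): hands the job in, once; it reports no verdict.
The state is a dict: "t": time; "joints": joint angles; "qvel": joint speeds; "joint_torque": joint torques, N m; "tcp_pos": TCP position; "orientation": TCP orientation; "force": force on the tool from outside, world axes, zero at the start; "moment": the same for the moment, N m; "width": opening from 0.0 (shut) to 1.0 (fully open).
Only numpy, scipy, OpenCV 4.12 (cv2) and the standard library are available. Lean on these libraries where they do the work, as an engineer would, in place of code of your own. Each camera call takes 0.05 s, during which the arm holds its last target.

TASK

One of the two grey steel enclosures on the bench has its hatch standing ajar. Press that hatch down flat onto its frame first, then turn its black wing knob a quarter turn clockwise (seen from above), all the way to its stop, so that the hidden tongue swings under the frame edge and holds the hatch shut; let go. Leave the knob of the other, already latched enclosure as it is.

Things in the scene. Friction and masses are not known exactly. Their poses are not given: they have to be found in the camera images.
- enclosure: The enclosure with the hatch ajar: shallow grey steel box fixed to the bench, lying on its back, 130 (x) x 120 (y) x 70 mm up to the top of its frame; origin at the centre of its underside, z up. The hatch is hinged along its +x top edge (hinge line at x = +65, z = 70 mm) and its free edge is at -x, towards the robot. The box stands near the front of the bench, in one of two places left of the middle or in one on the right, turned up to about 20 degrees.
- hatch (a joint): Angle of the hatch, a 4 mm grey steel plate, 132 x 124 mm, on a stiff hinge that stays where it is left: 0 rad = flat on the frame (its top is then 74 mm above the bench), grows as it opens; starts between 0.3 and 0.55 rad. A push of about 2 to 4 N near the free edge moves it.
- hatch_press (a point): A point on the top face of the hatch, good to press on: 88 mm from the hinge line and 42 mm to the +y side of the middle, beside the wing knob. It moves with the hatch; with the hatch shut it lies at x = -23, y = +42, z = 74 mm in the enclosure's frame. Its z axis is the hatch's outward normal.
- wing_knob (a joint): Turn of the wing knob on the hatch: 0 rad = open (wing parallel to the free edge, along the enclosure's y), grows clockwise seen from above, stop at 1.571 rad = latched (wing at right angles to the free edge, along the enclosure's x). It takes about 0.12 N m to turn, stays where it is left; starts between 0 and 0.15 rad. Its tongue under the hatch catches the frame if it is turned while the hatch is still up.
- knob_grip (a point): Grip point of the black wing knob, on its axis, 26 mm above the hatch's top face. The wing is an upright blade 40 mm long (along this point's y), 10 mm thick (along its x), from 8 to 38 mm above the hatch; under it is a round collar 30 mm across and 5 mm high and a hub 18 mm across up to 10 mm. With the hatch shut the point lies at x = -35, y = 0, z = 100 mm in the enclosure's frame. The point turns with the knob, its z axis is the knob's axis.
- other_knob (a joint): The like wing knob on the second, equal enclosure, whose hatch is flat and already latched (1.3 to 1.571 rad = latched). Not to be touched.

How it is judged:
By the outcome, as a careful person would: the job done as asked, in the order asked, and still so for the second after the job is handed in, with the robot touching nothing.
It also fails if it takes over 48 s, if anything falls off the work surface, if the arm or the gripper's body presses on something with over 40 N, if the wrist force passes 120 N, or if a joint passes its speed limit or range.

## Working session

There is one attempt and no reset: what is moved stays moved. The work goes in short steps, Python scripts to look and compute and a tool call to move; the robot and the scene stay as the last step left them, time stands still between calls to the robot, and variables do not carry over. Pictures are saved under pics/ and viewed, and the job is handed in when it is done.

Besides the shell and the picture viewer there is one more tool, called after "Emit:" in YAML: its name, and indented under it one key for each argument. carry_out: Moves the arm, as the interface text tells. Its arguments: {"type":"object","properties":{"linear":{"type":"array","items":{"type":"array","items":{"type":"number"}}},"rotation":{"type":"array","items":{"type":"array","items":{"type":"number"}}},"gripper":{"type":"array","items":{"type":"number"}}},"required":["linear","rotation","gripper"]}

```bash
ls; mkdir -p pics; python3 - <<'E'
from rig import r
import cv2
for n in ("scene","top"):
    im=r.snapshot(n); cv2.imwrite(f"pics/{n}0.png",im[:,:,::-1])
    c=r.get_calibration(n); print(n,c)
print(r.state())
E
```

```text
pics
scene {'camera_matrix': array([[396.48518887,   0.        , 250.50759816],
       [  0.        , 396.48518887, 191.44836507],
       [  0.        ,   0.        ,   1.        ]]), 'cam_to_world': array([[ 0.75158156, -0.38042135,  0.53889217, -0.17264962],
       [-0.65962414, -0.43913105,  0.60996714, -0.71311961],
       [ 0.00459976, -0.81390634, -0.5809779 ,  0.79729703],
       [ 0.        ,  0.        ,  0.        ,  1.        ]])}
top {'camera_matrix': array([[448.41174426,   0.        , 252.55439566],
       [  0.        , 448.41174426, 186.97405225],
       [  0.        ,   0.        ,   1.        ]]), 'cam_to_world': array([[ 9.67872549e-03, -9.82333662e-01,  1.86887395e-01,
         3.05916432e-01],
       [-9.99950503e-01, -9.93899157e-03, -4.55673099e-04,
         4.98198184e-02],
       [ 2.30509527e-03, -1.86873734e-01, -9.82381237e-01,
         1.22959945e+00],
       [ 0.00000000e+00,  0.00000000e+00,  0.00000000e+00,
         1.00000000e+00]])}
{'t': 0.1, 'joints': array([-1.30321768,  0.52197117, -0.03633905,  1.59991684,  0.02120317,
        1.02113958, -0.11280012]), 'qvel': array([ 3.03460021e-04, -1.86306740e-03,  1.20285558e-03, -1.31931769e-03,
       -4.52954499e-05,  2.78731047e-03, -6.95848106e-05]), 'joint_torque': array([ 4.15181727e-03, -9.28476691e+01,  1.98450610e+00, -3.70531690e+01,
        1.81896222e-02,  5.49651289e-03,  5.96185373e-05]), 'tcp_pos': array([0.20704241, 0.58937361, 0.21398497]), 'orientation': array([ 2.56268999e+00,  1.81605438e+00, -1.27757282e-03]), 'force': array([-1.20269639,  0.43191944, -0.92146999]), 'moment': array([ 0.00864822,  0.00104978, -0.00510441]), 'width': 0.9991979519370786}
```

View pics/scene0.png

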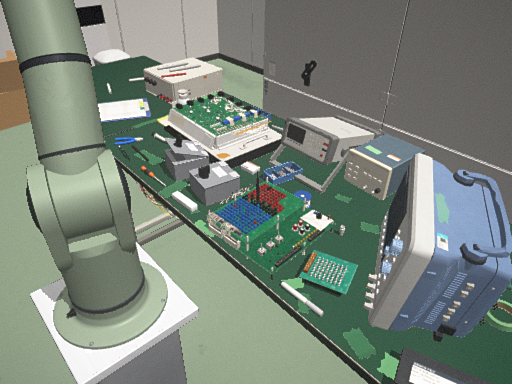

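View pics/top0.png

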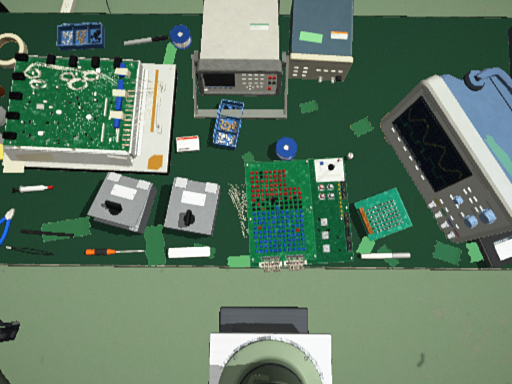

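```bash
python3 - <<'E'
import cv2
a=cv2.imread("pics/top0.png")[160:250,75:235]; cv2.imwrite("pics/topz.png",cv2.resize(a,None,fx=5,fy=5,interpolation=cv2.INTER_CUBIC))
a=cv2.imread("pics/scene0.png")[125:215,140:260]; cv2.imwrite("pics/scenez.png",cv2.resize(a,None,fx=6,fy=6,interpolation=cv2.INTER_CUBIC))
E
```

```text
(no output)
```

View pics/topz.png

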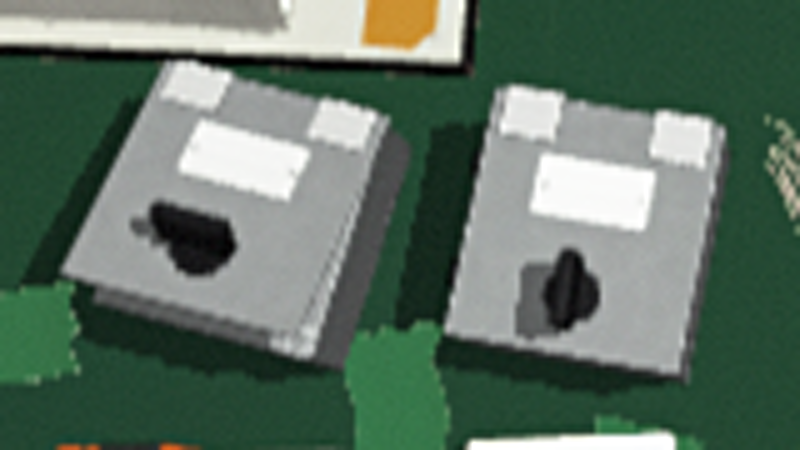

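View pics/scenez.png

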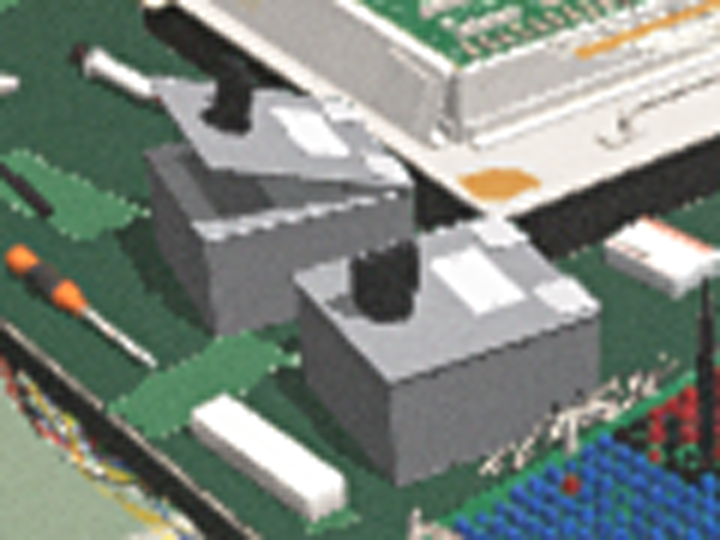

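```bash
cat > h.py <<'E'
import numpy as np
from rig import r
def ray(n,u,v,z):
    c=r.get_calibration(n);K=c["camera_matrix"];T=c["cam_to_world"]
    d=T[:3,:3]@np.linalg.solve(K,[u,v,1]);o=T[:3,3]
    return o+d*(z-o[2])/d[2]
def proj(n,p):
    c=r.get_calibration(n);K=c["camera_matrix"];T=c["cam_to_world"]
    q=K@(T[:3,:3].T@(np.array(p)-T[:3,3]));return q[:2]/q[2]
E
python3 - <<'E'
from h import *
np.set_printoptions(precision=4,suppress=True)
T=lambda x,y,z:ray("top",75+x/5-.4,160+y/5-.4,z)
S=lambda x,y,z:ray("scene",140+x/6-.4,125+y/6-.4,z)
hl=T(165,62,.072);hr=T(388,115,.072);print("hinge top",hl,hr,np.linalg.norm(hl-hr))
fr=S(205,237,.07);fl=S(147,152,.07);hs=S(412,185,.072)
print("scene: frame -x-y",fr,"-x+y",fl,"hinge -y",hs, np.linalg.norm(fr-fl),np.linalg.norm(fr-hs))
print("bottom corner", S(215,335,0), "top view bottoms",T(345,368,0),T(410,150,0))
for a,b in((hl,hr),(fl,fr)):
    d=a-b; print("yaw",np.degrees(np.arctan2(-d[0],d[1])))
d=hs-fr;print(np.degrees(np.arctan2(d[1],d[0])))
E
```

```text
hinge top [0.5625 0.4327 0.072 ] [0.5352 0.3135 0.072 ] 0.1223623194801681
scene: frame -x-y [0.4079 0.3492 0.07  ] -x+y [0.4348 0.4577 0.07  ] hinge -y [0.5324 0.316  0.072 ] 0.11176401564534123 0.12887690017073888
bottom corner [0.4078 0.352  0.    ] top view bottoms [0.4081 0.3461 0.    ] [0.5297 0.3166 0.    ]
yaw -12.920109750622565
yaw -13.942412971211537
-14.955361031567191
```

```bash
python3 - <<'E'
from h import *
np.set_printoptions(precision=4,suppress=True)
from scipy.optimize import least_squares
uvT=lambda x,y:("top",75+x/5-.4,160+y/5-.4)
uvS=lambda x,y:("scene",140+x/6-.4,125+y/6-.4)
obs=[(uvT(165,62),(65,62,74)),(uvT(388,115),(65,-62,74)),(uvS(205,237),(-65,-60,70)),(uvS(147,152),(-65,60,70)),(uvS(412,185),(65,-62,74)),(uvS(215,335),(-65,-60,0)),(uvT(345,368),(-65,-60,0)),(uvT(410,150),(65,-60,0))]
hobs=[(uvT(62,275),62),(uvS(155,82),62),(uvS(210,165),-62)]
def W(p,q):
    c,s=np.cos(p[2]),np.sin(p[2]);q=np.array(q)/1000
    return [p[0]+c*q[0]-s*q[1],p[1]+s*q[0]+c*q[1],q[2]]
def H(p,dist,y,h):  # point on hatch, h above plate underside
    a=p[3];return W(p,(65-dist*np.cos(a)+h*np.sin(a)*1,y,70+dist*np.sin(a)+h*np.cos(a)))
def f(p):
    e=[]
    for (n,u,v),q in obs:e+=list(proj(n,W(p,q))-[u,v])
    for (n,u,v),y in hobs:e+=list(proj(n,H(p,132,y,4))-[u,v])
    return np.array(e)
s=least_squares(f,[.48,.38,-.24,.4],loss="soft_l1")
p=s.x;print(p,np.degrees(p[2]));print(f(p).reshape(-1,2))
np.save("p.npy",p)
print("press open",H(p,88,42,4),"shut",W(p,(-23,42,74)),"knob",W(p,(-35,0,100)),"knob open",H(p,100,0,30))
print("pix knob tip",proj("top",H(p,100,0,42)),proj("scene",H(p,100,0,42)))
print("end pts top", [proj("top",H(p,100,y,42)) for y in(-20,20)])
E
```

```text
[ 0.4849  0.3886 -0.2492  0.3289] -14.277246724290798
[[-0.2121 -0.3931]
 [ 0.1387  0.8278]
 [ 0.219   0.3928]
 [-0.2951 -0.6767]
 [ 0.5782 -0.1267]
 [ 0.6511  0.7163]
 [-0.1731  0.3635]
 [ 0.8184 -1.1867]
 [-0.5667 -0.0089]
 [-1.6516 -0.7924]
 [-0.0974  0.6404]]
press open [np.float64(0.47876168764368476), np.float64(0.4335261096084279), np.float64(0.10220860558717586)] shut [np.float64(0.4729387656725186), np.float64(0.435007891418309), np.float64(0.074)] knob [np.float64(0.4509516052729979), np.float64(0.39726448434414896), np.float64(0.1)] knob open [np.float64(0.4655361570829554), np.float64(0.39355309619842477), np.float64(0.13069094292649772)]
pix knob tip [112.2946 203.0282] [179.7893 135.8552]
end pts top [array([120.0746, 205.0992]), array([104.5274, 200.9606])]
```

Emit:
carry_out:
  linear:
    - [-0.8, 4, 0]
    - [-1.5, 8, 0]
    - [-2.2, 12, 0]
    - [-3, 16, 0]
    - [-3.7, 20, 0]
    - [-4.5, 24, 0]
    - [-5.2, 28, 0]
    - [-5.7, 30.4, 0]
  rotation:
    - [0, 0, -0.14]
    - [0, 0, -0.28]
    - [0, 0, -0.42]
    - [0, 0, -0.56]
    - [0, 0, -0.7]
    - [0, 0, -0.84]
    - [0, 0, -0.98]
    - [0, 0, -1.12]
  gripper: [1, 1, 1, 1, 1, 1, 1, 1]

```text
t: 0.9
tcp_pos: [0.4779, 0.4326, 0.2141]
orientation: [1.202, 2.901, -0.001]
force: [0.8, -0.6, 0.3]
width: -0.002
```

```bash
cat >> h.py <<'E'
from scipy.spatial.transform import Rotation as R
def delta(tgt,yawdeg):
    s=r.state();R0=R.from_rotvec(s["orientation"]).as_matrix()
    a=np.radians(yawdeg);X=np.array([np.cos(a),np.sin(a),0]);Z=np.array([0,0,-1.]);RT=np.c_[X,np.cross(Z,X),Z]
    print("t",s["t"],"tcp",s["tcp_pos"].round(4),"xang",np.degrees(np.arctan2(R0[1,0],R0[0,0])).round(1),"F",s["force"].round(1),"M",s["moment"].round(2),"w",round(s["width"],3),"j7",s["joints"][6].round(2))
    print("lin cm",(R0.T@(np.array(tgt)-s["tcp_pos"])*100).round(2),"rot",R.from_matrix(R0.T@RT).as_rotvec().round(3))
E
python3 - <<'E'
from h import *
print(r.tips_ahead);delta([.475,.4345,.13],165.7)
E
```

```text
0.017
t 0.9 tcp [0.4779 0.4326 0.2141] xang 135.0 F [ 0.8 -0.6  0.3] M [-0.02  0.01  0.06] w -0.002 j7 1.4
lin cm [ 0.35 -0.07  8.41] rot [-0.001  0.001 -0.536]
```

Emit:
carry_out:
  linear:
    - [0.3, -0.1, 1.5]
    - [0.3, -0.1, 3]
    - [0.3, -0.1, 4.5]
    - [0.3, -0.1, 6]
    - [0.3, -0.1, 7.2]
    - [0.3, -0.1, 8]
    - [0.3, -0.1, 8.4]
    - [0.3, -0.1, 8.4]
  rotation:
    - [0, 0, -0.13]
    - [0, 0, -0.26]
    - [0, 0, -0.39]
    - [0, 0, -0.5]
    - [0, 0, -0.535]
    - [0, 0, -0.535]
    - [0, 0, -0.535]
    - [0, 0, -0.535]
  gripper: [1, 1, 1, 1, 1, 1, 1, 1]

```text
t: 1.7
tcp_pos: [0.4721, 0.4365, 0.1302]
orientation: [-0.4, -3.116, 0.001]
force: [0.8, 0.7, -0.9]
width: 0.0
```

```bash
python3 - <<'E'
from h import *
import cv2
delta([.474,.4345,.09],165.7)
im=r.snapshot("scene")[100:220,110:270,::-1]; cv2.imwrite("pics/s1.png",cv2.resize(im,None,fx=5,fy=5,interpolation=cv2.INTER_CUBIC))
E
```

```text
t 1.7 tcp [0.4721 0.4365 0.1302] xang 165.4 F [ 0.8  0.7 -0.9] M [-0.04 -0.   -0.  ] w 0.0 j7 1.82
lin cm [-0.23 -0.15  4.02] rot [-0.    -0.    -0.006]
```

View pics/s1.png

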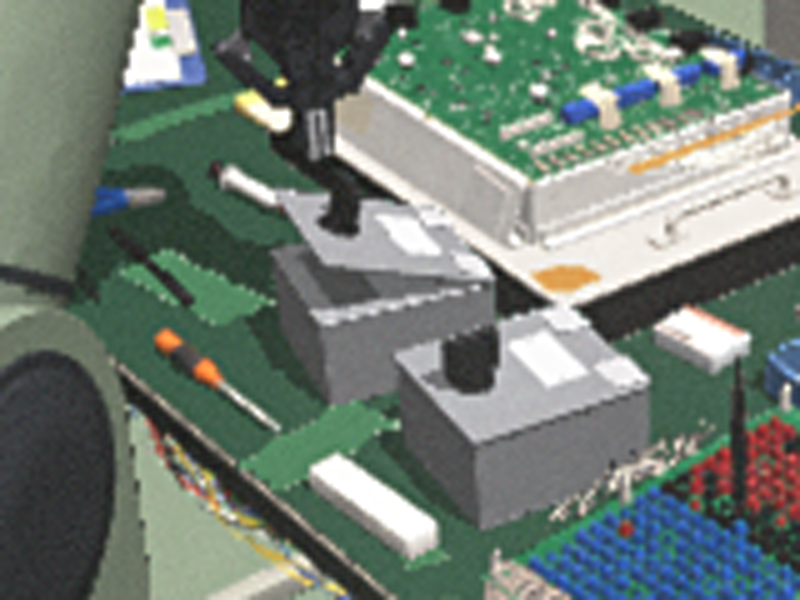

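Emit:
carry_out:
  linear:
    - [-0.1, -0.1, 0.5]
    - [-0.1, -0.1, 1.0]
    - [-0.1, -0.1, 1.4]
    - [-0.1, -0.1, 1.8]
    - [-0.1, -0.1, 2.2]
    - [-0.1, -0.1, 2.6]
    - [-0.1, -0.1, 3.0]
    - [-0.1, -0.1, 3.3]
  rotation:
    - [0, 0, 0]
    - [0, 0, 0]
    - [0, 0, 0]
    - [0, 0, 0]
    - [0, 0, 0]
    - [0, 0, 0]
    - [0, 0, 0]
    - [0, 0, 0]
  gripper: [1, 1, 1, 1, 1, 1, 1, 1]

```text
t: 2.55
tcp_pos: [0.4729, 0.4353, 0.0971]
orientation: [-0.397, -3.116, 0.0]
force: [-0.2, 0.0, 0.6]
width: -0.002
```

```bash
python3 - <<'E'
from h import *
delta([.473,.435,.0905],165.7)
E
```

```text
t 2.55 tcp [0.4729 0.4353 0.0971] xang 165.5 F [-0.2  0.   0.6] M [ 0.02  0.02 -0.02] w -0.002 j7 1.81
lin cm [-0.02 -0.02  0.66] rot [-0.    -0.    -0.004]
```

```bash
python3 - <<'E'
from h import *
import cv2
im=r.snapshot("scene")[100:220,110:270,::-1]; cv2.imwrite("pics/s2.png",cv2.resize(im,None,fx=5,fy=5,interpolation=cv2.INTER_CUBIC))
E
```

```text
(no output)
```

View pics/s2.png

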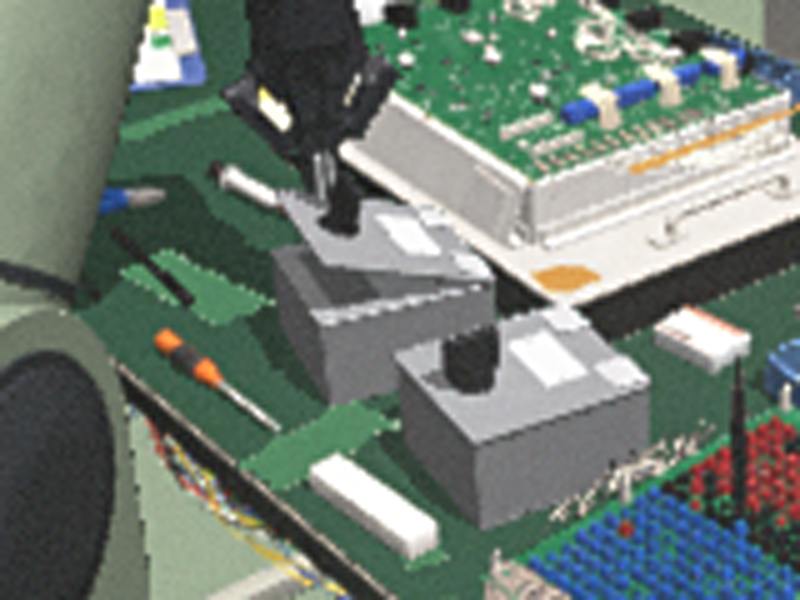

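```bash
python3 - <<'E'
from h import *
import cv2
for z in(.08,.097,.11,.12):
    q=proj("scene",[.4729,.4353,z]);print(z,q,(q-[109.6,99.6])*5, proj("top",[.4729,.4353,z]))
im=r.snapshot("top")[160:250,75:235,::-1]; cv2.imwrite("pics/t2.png",cv2.resize(im,None,fx=5,fy=5,interpolation=cv2.INTER_CUBIC))
E
```

```text
0.08 [175.91421783 146.50559502] [331.57108913 234.52797512] [103.19869564 205.12307067]
0.097 [175.42926088 142.43078537] [329.1463044  214.15392686] [101.03309938 204.14251223]
0.11 [175.05394662 139.27723913] [327.26973312 198.38619565] [ 99.3338986  203.37313259]
0.12 [174.76256781 136.82895332] [325.81283905 186.14476659] [ 98.00047764 202.76937408]
```

View pics/t2.png

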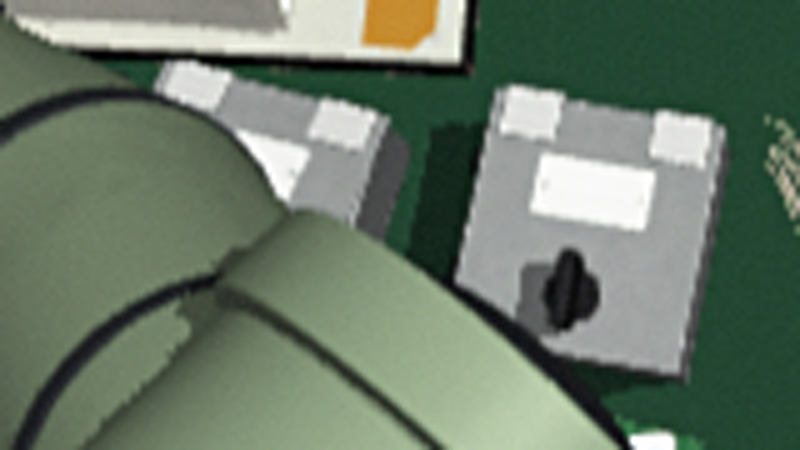

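```bash
python3 - <<'E'
from h import *
import cv2
im=r.snapshot("scene"); cv2.imwrite("pics/s3full.png",im[:,:,::-1]);im=im[110:165,145:215,::-1]; im=cv2.convertScaleAbs(im,alpha=1.8,beta=30);cv2.imwrite("pics/s3.png",cv2.resize(im,None,fx=10,fy=10,interpolation=cv2.INTER_NEAREST))
print(r.state()["t"])
E
```

```text
2.7
```

View pics/s3.png

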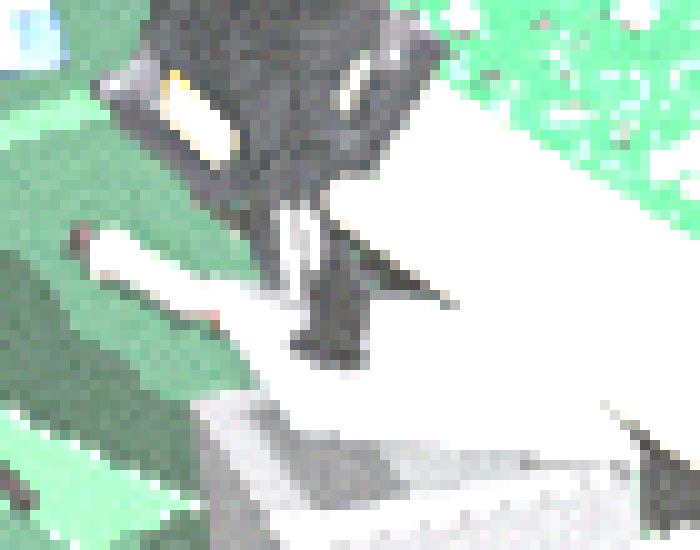

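```bash
python3 - <<'E'
import cv2,numpy as np
a=cv2.imread("pics/scene0.png")[110:170,145:215];b=cv2.imread("pics/s3full.png")[110:170,145:215]
f=lambda i:cv2.resize(i,None,fx=8,fy=8,interpolation=cv2.INTER_NEAREST)
cv2.imwrite("pics/cmp.png",cv2.resize(np.vstack([a,b]),None,fx=5,fy=5,interpolation=cv2.INTER_CUBIC))
E
```

```text
(no output)
```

View pics/cmp.png

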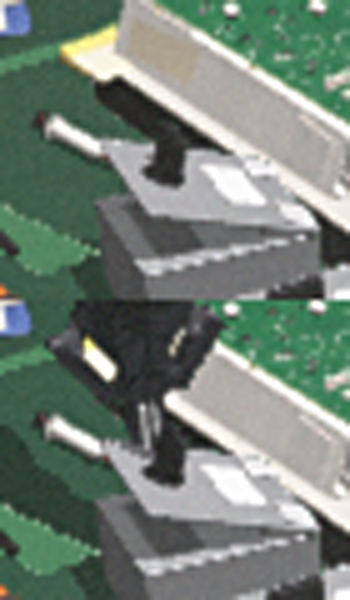

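Emit:
carry_out:
  linear:
    - [0, 0, 0.2]
    - [0, 0, 0.4]
    - [0, 0, 0.6]
    - [0, 0, 0.8]
    - [0, 0, 0.8]
    - [0, 0, 0.8]
    - [0, 0, 0.8]
    - [0, 0, 0.8]
  rotation:
    - [0, 0, 0]
    - [0, 0, 0]
    - [0, 0, 0]
    - [0, 0, 0]
    - [0, 0, 0]
    - [0, 0, 0]
    - [0, 0, 0]
    - [0, 0, 0]
  gripper: [1, 1, 1, 1, 1, 1, 1, 1]

```text
t: 3.5
tcp_pos: [0.473, 0.4353, 0.0896]
orientation: [0.397, 3.116, 0.0]
force: [-0.4, -0.5, 0.5]
width: -0.002
```

```bash
python3 - <<'E'
from h import *
import cv2
delta([.473,.435,.0905],165.7)
im=r.snapshot("scene"); cv2.imwrite("pics/s4full.png",im[:,:,::-1])
a=cv2.imread("pics/scene0.png")[110:170,145:215];b=im[110:170,145:215,::-1]
cv2.imwrite("pics/cmp2.png",cv2.resize(np.hstack([a,b]),None,fx=5.7,fy=5.7,interpolation=cv2.INTER_CUBIC))
E
```

```text
t 3.5 tcp [0.473  0.4353 0.0896] xang 165.5 F [-0.4 -0.5  0.5] M [-0.03  0.01 -0.01] w -0.002 j7 1.81
lin cm [-0.01 -0.03 -0.09] rot [ 0.     0.    -0.004]
```

View pics/cmp2.png

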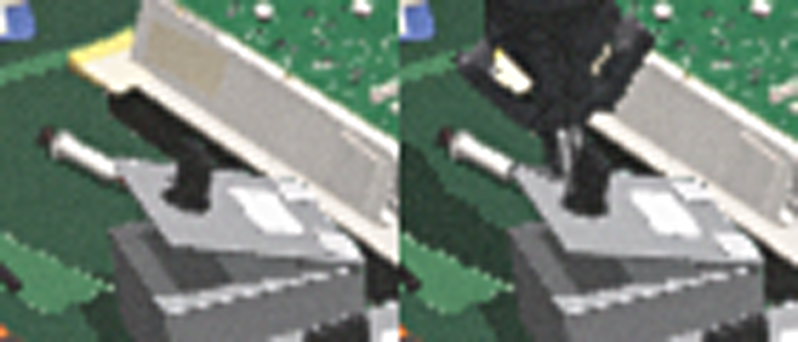

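```bash
cat >> h.py <<'E'
def W(p,q):
    c,s=np.cos(p[2]),np.sin(p[2]);q=np.array(q)/1000
    return [p[0]+c*q[0]-s*q[1],p[1]+s*q[0]+c*q[1],q[2]]
def H(p,a,dist,y,h):
    return W(p,(65-dist*np.cos(a)+h*np.sin(a),y,70+dist*np.sin(a)+h*np.cos(a)))
E
python3 - <<'E'
from h import *
p=np.load("p.npy")
for a in (0,.05,.1,.15,.2,.25,.3,.33,.4,.45): print(a,proj("scene",H(p,a,132,-62,4)).round(1),proj("scene",H(p,a,132,62,4)).round(1),"press",H(p,a,88,42,4)[2].round(4), "knob base",proj("scene",H(p,a,100,0,4)).round(1))
E
```

```text
0 [173.5 163.9] [163.  148.2] press 0.074 knob base [176.6 153.8]
0.05 [173.4 162.3] [162.9 146.6] press 0.0784 knob base [176.6 152.6]
0.1 [173.4 160.6] [162.8 145. ] press 0.0828 knob base [176.6 151.3]
0.15 [173.5 158.9] [162.9 143.4] press 0.0871 knob base [176.7 150.1]
0.2 [173.6 157.2] [163.  141.7] press 0.0914 knob base [176.8 148.8]
0.25 [173.9 155.5] [163.2 140.1] press 0.0956 knob base [177.  147.6]
0.3 [174.3 153.7] [163.6 138.4] press 0.0998 knob base [177.3 146.3]
0.33 [174.5 152.7] [163.8 137.4] press 0.1023 knob base [177.5 145.5]
0.4 [175.3 150.3] [164.5 135.1] press 0.108 knob base [178.1 143.8]
0.45 [175.9 148.6] [165.  133.5] press 0.1119 knob base [178.5 142.5]
```

```bash
python3 - <<'E'
import cv2,numpy as np
o=[]
for f in("scene0","s3full","s4full"):
    a=cv2.imread(f"pics/{f}.png")[118:168,155:188]
    a=np.clip(255*(a/255.)**.6,0,255).astype(np.uint8); o.append(cv2.resize(a,None,fx=8,fy=11,interpolation=cv2.INTER_NEAREST))
cv2.imwrite("pics/cmp3.png",np.hstack(o))
E
```

```text
(no output)
```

View pics/cmp3.png

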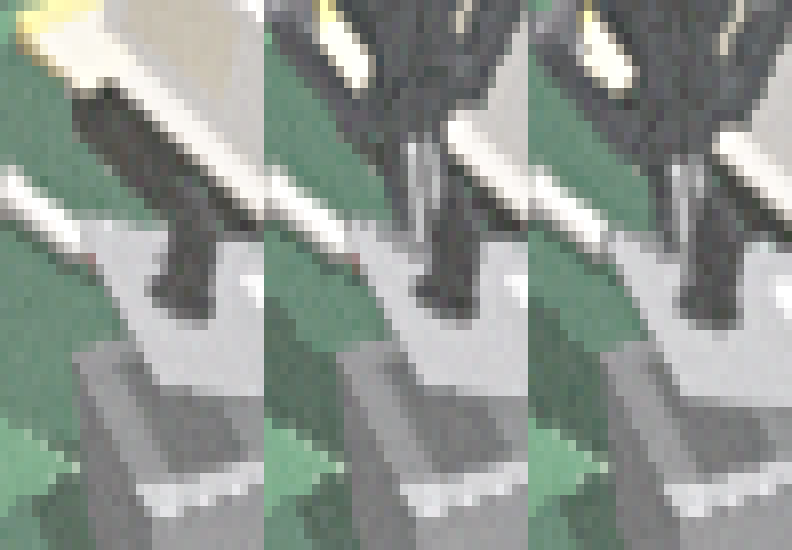

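```bash
python3 - <<'E'
from h import *
import cv2
for z in(.197,.214,.27): print(proj("top",[.207,.59,z]),proj("scene",[.207,.59,z]))
a=cv2.imread("pics/top0.png")[290:384,0:100];cv2.imwrite("pics/t0z.png",cv2.resize(a,None,fx=6,fy=6,interpolation=cv2.INTER_CUBIC))
E
```

```text
[  7.78774335 315.22118999] [ 80.82399701 124.37352072]
[  3.630175   315.95384567] [ 79.59493248 119.77944464]
[-11.12833186 318.55462168] [ 75.41475102 104.15449472]
```

View pics/t0z.png

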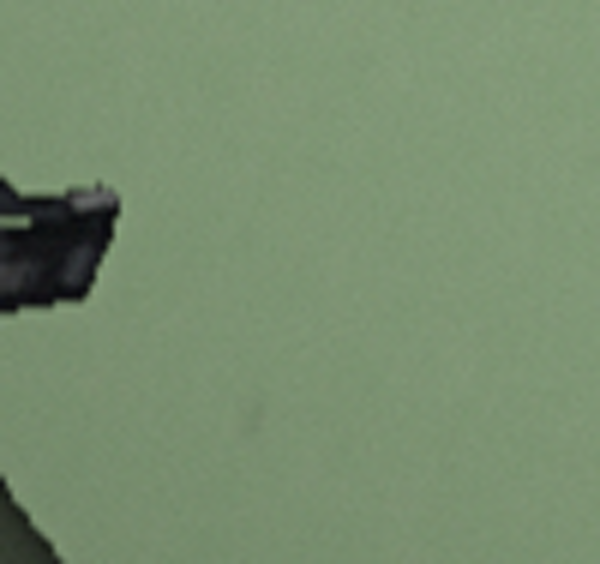

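```bash
python3 - <<'E'
import cv2,numpy as np
a=cv2.imread("pics/s4full.png")[100:160,150:210]
a=np.clip(255*(a/255.)**.5,0,255).astype(np.uint8)
cv2.imwrite("pics/s4z.png",cv2.resize(a,None,fx=10,fy=10,interpolation=cv2.INTER_CUBIC))
E
```

```text
(no output)
```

View pics/s4z.png

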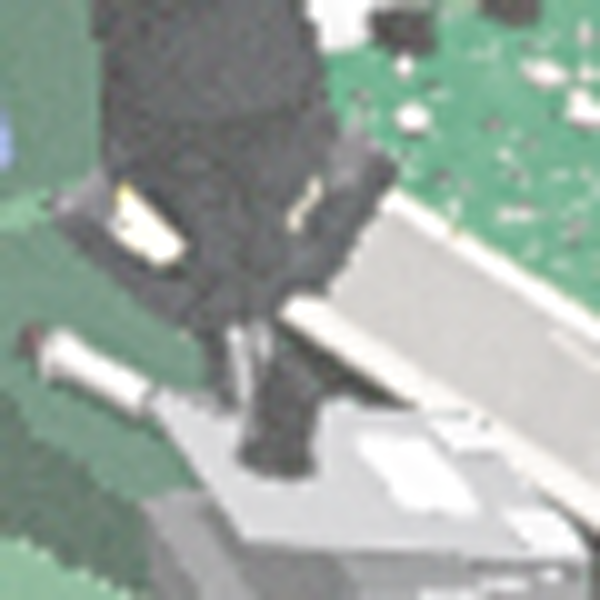

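Emit:
carry_out:
  linear:
    - [0, 0, 0.2]
    - [0, 0, 0.4]
    - [0, 0, 0.6]
    - [0, 0, 0.8]
    - [0, 0, 1.0]
    - [0, 0, 1.2]
    - [0, 0, 1.4]
    - [0, 0, 1.4]
  rotation:
    - [0, 0, 0]
    - [0, 0, 0]
    - [0, 0, 0]
    - [0, 0, 0]
    - [0, 0, 0]
    - [0, 0, 0]
    - [0, 0, 0]
    - [0, 0, 0]
  gripper: [1, 1, 1, 1, 1, 1, 1, 1]

```text
t: 4.35
tcp_pos: [0.4729, 0.4352, 0.0752]
orientation: [-0.397, -3.116, 0.0]
force: [0.4, 0.3, 0.1]
width: 0.002
```

```bash
cat > look.py <<'E'
import sys,cv2
from h import *
delta([.473,.435,.0905],165.7)
im=r.snapshot("scene")[:,:,::-1]; cv2.imwrite(f"pics/{sys.argv[1]}full.png",im)
a=cv2.imread("pics/scene0.png")[110:170,145:215];b=im[110:170,145:215]
a=np.hstack([a,b]);a=np.clip(255*(a/255.)**.6,0,255).astype(np.uint8)
cv2.imwrite(f"pics/{sys.argv[1]}.png",cv2.resize(a,None,fx=5.7,fy=8,interpolation=cv2.INTER_CUBIC))
E
python3 look.py s5
```

```text
t 4.35 tcp [0.4729 0.4352 0.0752] xang 165.5 F [0.4 0.3 0.1] M [ 0.01 -0.    0.02] w 0.002 j7 1.8
lin cm [-0.01 -0.02 -1.53] rot [-0.    -0.    -0.004]
```

View pics/s5.png

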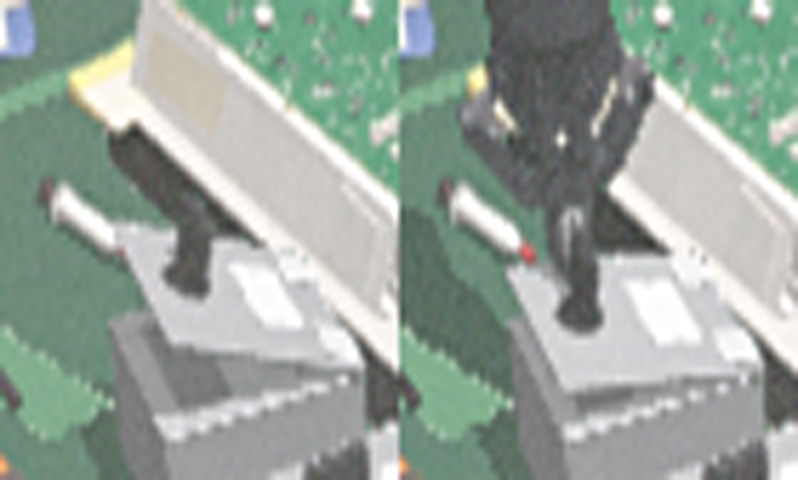

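Emit:
carry_out:
  linear:
    - [0, 0, 0.2]
    - [0, 0, 0.4]
    - [0, 0, 0.6]
    - [0, 0, 0.8]
    - [0, 0, 0.9]
    - [0, 0, 1.0]
    - [0, 0, 1.1]
    - [0, 0, 1.1]
  rotation:
    - [0, 0, 0]
    - [0, 0, 0]
    - [0, 0, 0]
    - [0, 0, 0]
    - [0, 0, 0]
    - [0, 0, 0]
    - [0, 0, 0]
    - [0, 0, 0]
  gripper: [1, 1, 1, 1, 1, 1, 1, 1]

```text
t: 5.2
tcp_pos: [0.473, 0.4353, 0.0643]
orientation: [-0.397, -3.116, 0.0]
force: [0.7, -0.5, 0.3]
width: -0.001
```

```bash
python3 look.py s6
```

```text
t 5.2 tcp [0.473  0.4353 0.0643] xang 165.5 F [ 0.7 -0.5  0.3] M [-0.04 -0.   -0.02] w -0.001 j7 1.79
lin cm [-0.01 -0.03 -2.62] rot [-0.    -0.    -0.004]
```

View pics/s6.png

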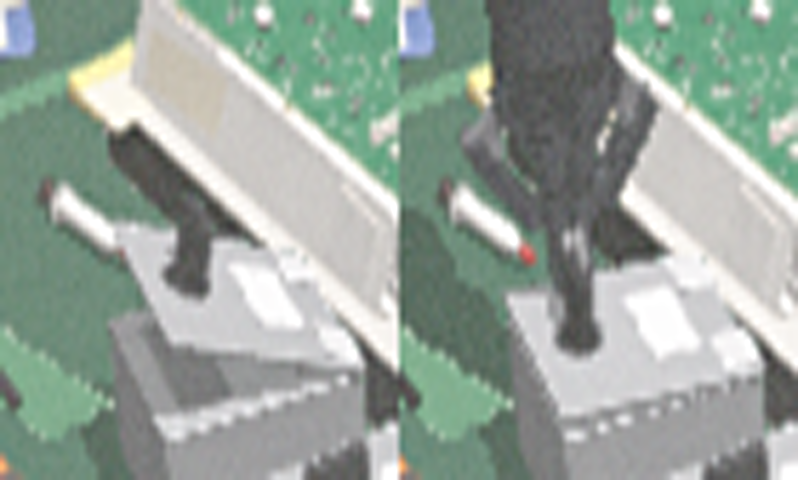

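Emit:
carry_out:
  linear:
    - [0, 0, 0.1]
    - [0, 0, 0.2]
    - [0, 0, 0.3]
    - [0, 0, 0.4]
    - [0, 0, 0.5]
    - [0, 0, 0.5]
    - [0, 0, 0.5]
    - [0, 0, 0.5]
  rotation:
    - [0, 0, 0]
    - [0, 0, 0]
    - [0, 0, 0]
    - [0, 0, 0]
    - [0, 0, 0]
    - [0, 0, 0]
    - [0, 0, 0]
    - [0, 0, 0]
  gripper: [1, 1, 1, 1, 1, 1, 1, 1]

```text
t: 6.05
tcp_pos: [0.473, 0.4353, 0.0595]
orientation: [0.397, 3.116, -0.0]
force: [0.0, 0.6, -0.4]
width: -0.0
```

```bash
python3 look.py s7
```

```text
t 6.05 tcp [0.473  0.4353 0.0595] xang 165.5 F [ 0.   0.6 -0.4] M [-0.02 -0.01  0.01] w -0.0 j7 1.79
lin cm [-0.01 -0.03 -3.1 ] rot [-0.     0.    -0.004]
```

View pics/s7.png

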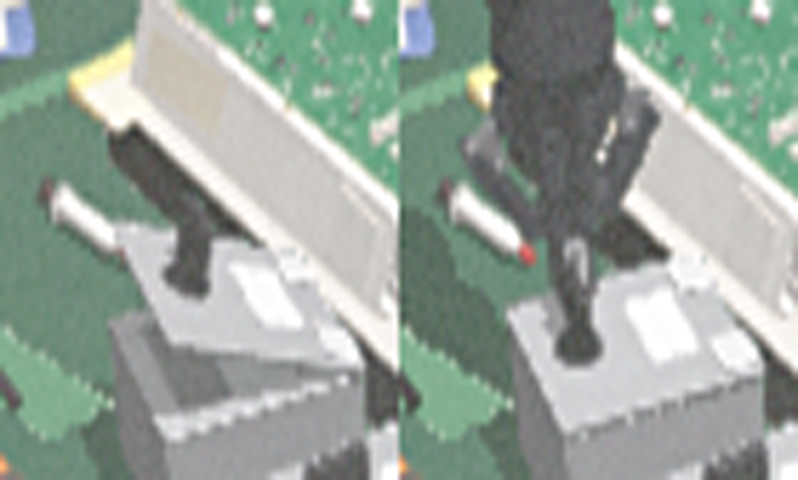

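Emit:
carry_out:
  linear:
    - [0, 0, 0.05]
    - [0, 0, 0.1]
    - [0, 0, 0.15]
    - [0, 0, 0.2]
    - [0, 0, 0.2]
    - [0, 0, 0.2]
    - [0, 0, 0.2]
    - [0, 0, 0.2]
  rotation:
    - [0, 0, 0]
    - [0, 0, 0]
    - [0, 0, 0]
    - [0, 0, 0]
    - [0, 0, 0]
    - [0, 0, 0]
    - [0, 0, 0]
    - [0, 0, 0]
  gripper: [1, 1, 1, 1, 1, 1, 1, 1]

```text
t: 6.9
tcp_pos: [0.473, 0.4353, 0.0575]
orientation: [-0.397, -3.116, 0.0]
force: [0.1, 0.1, 0.4]
width: 0.001
```

```bash
python3 look.py s8
```

```text
t 6.9 tcp [0.473  0.4353 0.0575] xang 165.5 F [0.1 0.1 0.4] M [-0.01  0.02  0.01] w 0.001 j7 1.79
lin cm [-0.01 -0.03 -3.3 ] rot [-0.     0.    -0.004]
```

View pics/s8.png

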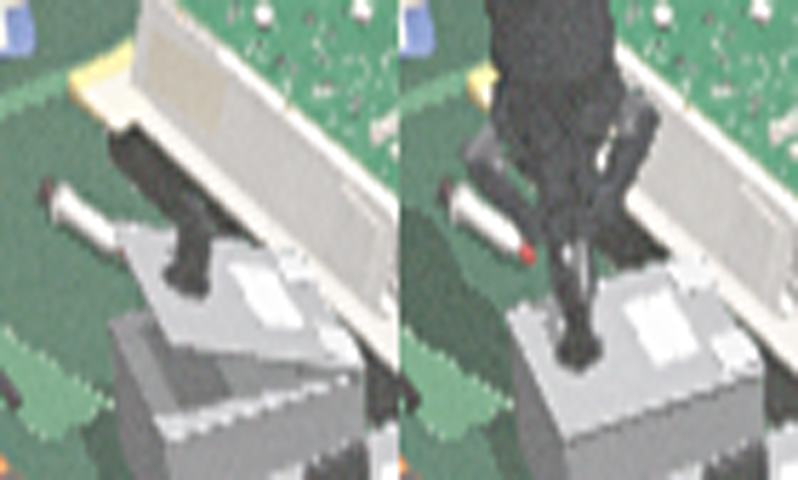

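Emit:
carry_out:
  linear:
    - [0, 0, -0.5]
    - [0, 0, -1]
    - [0, 0, -1.5]
    - [0, 0, -2]
    - [0, 0, -2.5]
    - [0, 0, -3]
    - [0, 0, -3]
    - [0, 0, -3]
  rotation:
    - [0, 0, 0]
    - [0, 0, 0]
    - [0, 0, 0]
    - [0, 0, 0]
    - [0, 0, 0]
    - [0, 0, 0]
    - [0, 0, 0]
    - [0, 0, 0]
  gripper: [1, 1, 1, 1, 1, 1, 1, 1]

```text
t: 7.75
tcp_pos: [0.473, 0.4353, 0.0875]
orientation: [0.397, 3.116, 0.0]
force: [-0.1, -1.1, 0.6]
width: -0.001
```

```bash
python3 look.py s9; python3 - <<'E'
import cv2,numpy as np
o=[]
for f in("s8full","s9full"):
    a=cv2.imread(f"pics/{f}.png")[95:170,150:195]
    a=np.clip(255*(a/255.)**.5,0,255).astype(np.uint8);o.append(cv2.resize(a,None,fx=8,fy=8,interpolation=cv2.INTER_NEAREST))
cv2.imwrite("pics/c9.png",np.hstack(o))
E
```

```text
t 7.75 tcp [0.473  0.4353 0.0875] xang 165.5 F [-0.1 -1.1  0.6] M [-0.    0.02  0.07] w -0.001 j7 1.81
lin cm [-0.01 -0.03 -0.3 ] rot [ 0.     0.    -0.004]
```

View pics/c9.png

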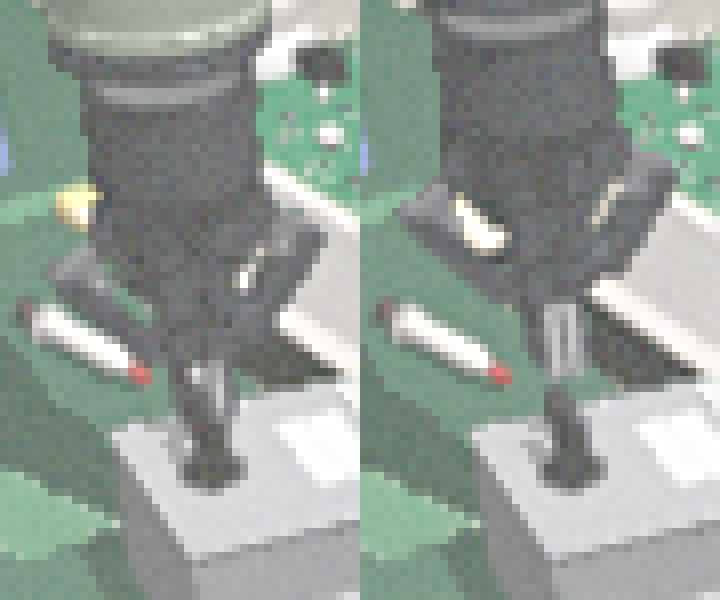

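Emit:
carry_out:
  linear:
    - [0, 0, -4]
    - [2, 1, -7]
    - [6, 2.5, -8]
    - [10, 4, -8]
    - [14, 5.5, -8]
    - [18, 7, -8]
    - [22, 9, -8]
    - [23, 9.5, -8]
  rotation:
    - [0, 0, 0]
    - [0, 0, 0]
    - [0, 0, 0]
    - [0, 0, 0]
    - [0, 0, 0]
    - [0, 0, 0]
    - [0, 0, 0]
    - [0, 0, 0]
  gripper: [1, 1, 1, 1, 1, 1, 1, 1]

```text
t: 8.6
tcp_pos: [0.2688, 0.588, 0.1673]
orientation: [-0.388, -3.115, -0.001]
force: [0.0, 0.0, 0.5]
width: -0.0
```

```bash
python3 - <<'E'
from h import *
import cv2
s=r.state();print(s["t"],s["tcp_pos"])
t=r.snapshot("top")[:,:,::-1];s=r.snapshot("scene")[:,:,::-1]
cv2.imwrite("pics/t10full.png",t);cv2.imwrite("pics/s10full.png",s)
a=cv2.resize(t[165:225,75:155],None,fx=7,fy=7,interpolation=cv2.INTER_CUBIC)
b=cv2.resize(s[125:185,155:220],None,fx=7,fy=7,interpolation=cv2.INTER_CUBIC)
o=np.hstack([a,b]);o=np.clip(255*(o/255.)**.6,0,255).astype(np.uint8);o=cv2.resize(o,(790,330));cv2.imwrite("pics/c10.png",cv2.resize(np.hstack([a]),(800,600)));cv2.imwrite("pics/c10b.png",b);cv2.imwrite("pics/s10s.png",s)
p=np.load("p.npy")
for n in("top","scene"):
  for a in(0,.02,.05):print(n,a,[proj(n,H(p,a,*q)).round(1).tolist() for q in((132,62,4),(132,-62,4),(100,-20,42),(100,20,42))])
E
```

```text
8.6 [0.26877819 0.58798031 0.16733808]
top 0 [[91.3, 219.8], [137.1, 232.1], [121.2, 214.1], [106.0, 210.0]]
top 0.02 [[91.0, 219.6], [136.9, 231.9], [121.1, 213.7], [105.9, 209.6]]
top 0.05 [[90.5, 219.3], [136.5, 231.7], [120.9, 213.0], [105.7, 208.9]]
scene 0 [[163.0, 148.2], [173.5, 163.9], [177.3, 147.0], [173.8, 142.1]]
scene 0.02 [[162.9, 147.6], [173.4, 163.3], [177.5, 146.4], [173.9, 141.6]]
scene 0.05 [[162.9, 146.6], [173.4, 162.3], [177.8, 145.6], [174.2, 140.8]]
```

View pics/c10.png

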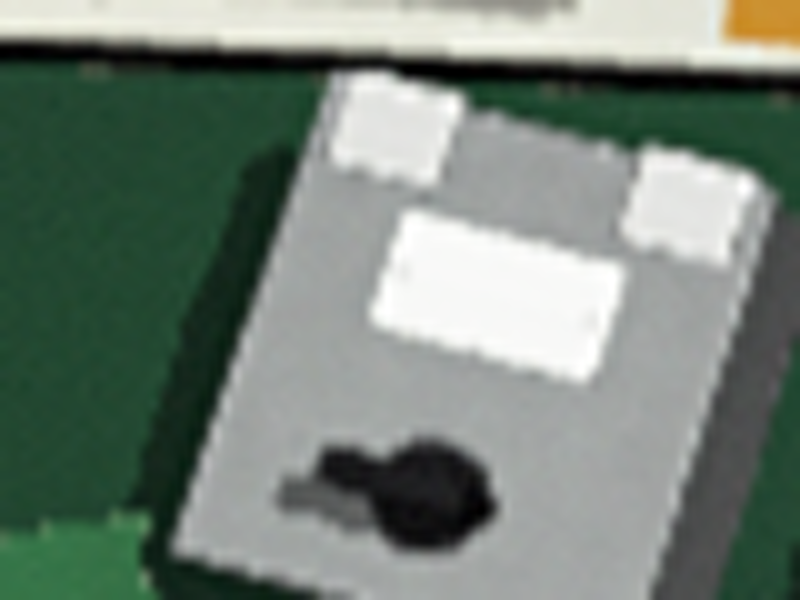

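View pics/c10b.png

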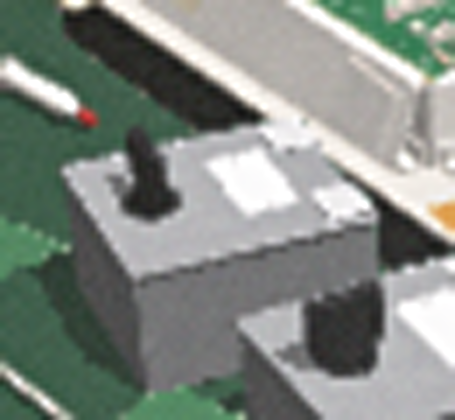

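View pics/s10s.png

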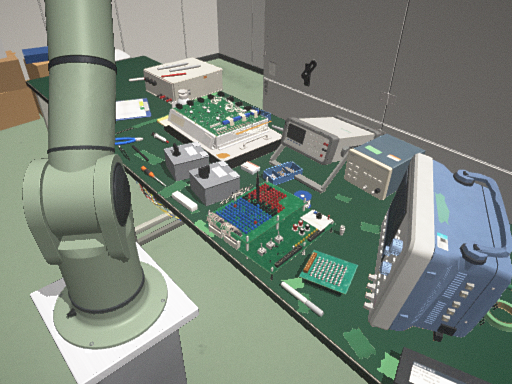

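```bash
python3 - <<'E'
import cv2,numpy as np
t=cv2.imread("pics/t10full.png");s=cv2.imread("pics/s10full.png")
for n,im,(x0,x1,y0,y1) in(("t",t,(80,155,165,235)),("s",s,(155,215,135,185))):
    g=cv2.cvtColor(im,cv2.COLOR_BGR2GRAY)[y0:y1,x0:x1]
    a=im[y0:y1,x0:x1]; f=12 if n=="t" else 13
    a=cv2.resize(a,None,fx=10,fy=8 if n=="t" else 11,interpolation=cv2.INTER_NEAREST)
    a=np.clip(255*(a/255.)**.6,0,255).astype(np.uint8)
    cv2.imwrite(f"pics/z{n}.png",a)
    m=(g<45).astype(np.uint8)
    k,l,st,c=cv2.connectedComponentsWithStats(m)
    for i in range(1,k):
        if 15<st[i][4]<400: print(n,st[i]+np.array([x0,y0,0,0,0]),c[i]+[x0,y0])
print(cv2.cvtColor(t,cv2.COLOR_BGR2GRAY)[207:224,100:130])
E
```

```text
t [ 80 170  75   5 158] [118.11392405 171.84810127]
t [107 210  17  10 108] [116.12037037 213.84259259]
s [173 135  19   8  60] [182.31666667 138.43333333]
s [173 145   6  11  30] [175.46666667 150.96666667]
[[162 163 167 168 167 167 170 166 169 169 167 170 168 166 166 168 165 167
  164 165 166 169 166 165 166 166 165 163 164 166]
 [161 165 166 167 162 164 170 168 170 171 169 170 169 169 168 170 138 135
  135 148 167 170 167 164 166 167 163 167 165 163]
 [163 164 164 166 162 165 167 127 118 125 124 150 173 171 141 120  72  67
   65  89 120 148 166 168 167 165 163 166 165 163]
 [162 163 163 168 165 170 151  62  35  38  43  87 121 128  72  37  26  30
   30  29  40  90 134 166 168 167 165 167 166 165]
 [161 164 166 166 168 169 117  34  23  24  24  25  35  46  29  21  26  23
   28  26  21  34  68 127 167 168 166 168 167 163]
 [163 164 166 138 137 136  82  35  22  23  27  23  28  30  27  31  31  25
   30  29  20  26  28  75 165 169 168 167 165 166]
 [163 166 164 102  91  91  80  69  50  26  24  22  27  29  31  30  30  33
   32  34  26  24  16  59 164 172 167 165 166 165]
 [164 163 135  91
[... 533 characters left out ...]
140  69  34  14  13  12
   15  22  20  50 125 151 170 168 166 166 165 163]
 [166 163 163 163 163 164 162 167 169 167 170 169 171 141  82  48  37  31
   33  51  67 127 169 170 170 167 167 166 164 166]
 [168 165 164 164 165 165 166 164 164 166 167 167 172 172 146 131 130 124
  124 129 137 165 170 165 167 168 168 164 164 166]
 [176 171 168 169 169 167 169 163 163 163 163 166 167 168 168 170 170 172
  166 169 169 166 167 164 164 165 164 164 166 166]
 [133 128 132 145 170 176 169 165 166 167 164 163 162 165 166 170 167 169
  166 165 164 165 167 164 164 162 163 162 165 167]
 [ 41  38  60  88 120 131 142 169 171 173 169 166 163 165 164 167 166 165
  166 164 164 165 166 167 164 164 165 166 165 167]]
```

View pics/zt.png

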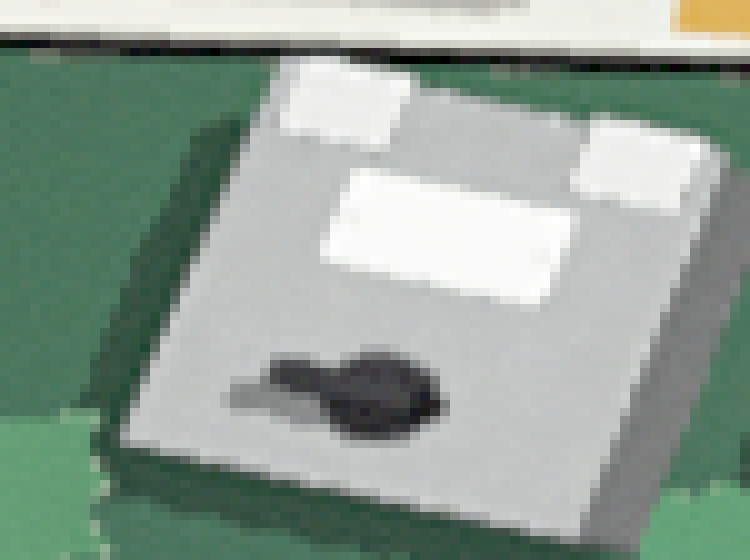

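View pics/zs.png

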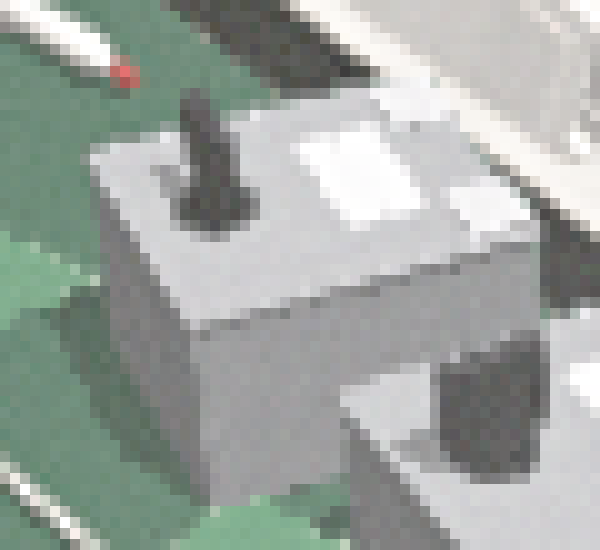

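```bash
python3 - <<'E'
from h import *
from scipy.optimize import least_squares
np.set_printoptions(precision=4,suppress=True)
obs=[("top",107.3,172.5,(65,62,74)),("top",152.0,182.8,(65,-62,74)),("top",91.7,219.7,(-67,62,74)),("top",138,232.2,(-67,-62,74)),
("scene",163.9,148.8,(-67,62,74)),("scene",174.2,164.5,(-67,-62,74)),("scene",208.7,156.5,(65,-62,74))]
f=lambda p:np.concatenate([proj(n,W(p,q))-[u,v] for n,u,v,q in obs])
s=least_squares(f,np.load("p.npy")[:3]);p=s.x;print(p,np.degrees(p[2]));print(f(p).reshape(-1,2))
ft=lambda p:f(p)[:8];print("top only",least_squares(ft,p).x)
np.save("p2.npy",p)
k=ray("top",118,213.8,.0765);print("collar top",k[:2],"collar scene",ray("scene",175.9,155,.0765)[:2],"knob fit",W(p,(-35,0,100)),"press",W(p,(-23,42,74)))
print("blade left end top", ray("top",106.7,210.8,.112))
E
```

```text
[ 0.4847  0.3875 -0.2376] -13.615346947976779
[[ 0.1409 -0.6388]
 [ 0.5555  0.3666]
 [ 0.2356  0.4862]
 [-0.0841 -0.2471]
 [-0.9242 -0.3503]
 [-0.3146 -0.3871]
 [ 0.3915 -1.2014]]
top only [ 0.4847  0.3881 -0.2344]
collar top [0.4511 0.3966] collar scene [0.4421 0.3879] knob fit [np.float64(0.4506827706389622), np.float64(0.39578266820554353), np.float64(0.1)] press [np.float64(0.4722324492806433), np.float64(0.43377755405140805), np.float64(0.074)]
blade left end top [0.454  0.4148 0.112 ]
```

Emit:
carry_out:
  linear:
    - [-4, -1.6, 0]
    - [-8, -3.2, 0]
    - [-12, -5, 0]
    - [-16, -6.5, 0]
    - [-20, -8.2, 0]
    - [-22, -9.2, 3]
    - [-22.1, -9.5, 7]
    - [-22.1, -9.5, 8]
  rotation:
    - [0, 0, 0]
    - [0, 0, 0]
    - [0, 0, 0]
    - [0, 0, 0]
    - [0, 0, 0]
    - [0, 0, 0]
    - [0, 0, 0]
    - [0, 0, 0]
  gripper: [1, 1, 1, 1, 1, 1, 1, 1]

```text
t: 9.5
tcp_pos: [0.4646, 0.4337, 0.0838]
orientation: [-0.402, -3.113, 0.008]
force: [-0.7, 0.6, -0.2]
width: -0.002
```

```bash
python3 - <<'E'
from h import *
delta([.472,.434,.0600],165.7); s=r.state();print(s["joint_torque"].round(2))
E
```

```text
t 9.5 tcp [0.4646 0.4337 0.0838] xang 165.3 F [-0.7  0.6 -0.2] M [-0.02  0.07  0.  ] w -0.002 j7 1.79
lin cm [-0.71  0.23  2.38] rot [-0.005 -0.002 -0.007]
[ 2.430e+00 -1.054e+02 -5.290e+00 -3.161e+01  4.500e-01 -1.190e+00
 -2.000e-02]
```

Emit:
carry_out:
  linear:
    - [0, 0, 0]
    - [-0.1, 0, 0.5]
    - [-0.1, 0, 1.0]
    - [-0.1, 0, 1.5]
    - [-0.1, 0, 2.0]
    - [-0.1, 0, 2.2]
    - [-0.1, 0, 2.2]
    - [-0.1, 0, 2.2]
  rotation:
    - [0, 0, 0]
    - [0, 0, 0]
    - [0, 0, 0]
    - [0, 0, 0]
    - [0, 0, 0]
    - [0, 0, 0]
    - [0, 0, 0]
    - [0, 0, 0]
  gripper: [1, 1, 1, 1, 1, 1, 1, 1]

```text
t: 10.3
tcp_pos: [0.4652, 0.4374, 0.0656]
orientation: [0.397, 3.116, 0.0]
force: [-0.1, -0.1, 0.6]
width: 0.004
```

```bash
python3 - <<'E'
from h import *
delta([.472,.434,.0575],165.7); s=r.state();print(s["joint_torque"].round(2))
E
```

```text
t 10.3 tcp [0.4652 0.4374 0.0656] xang 165.5 F [-0.1 -0.1  0.6] M [-0.01 -0.01 -0.03] w 0.004 j7 1.78
lin cm [-0.74 -0.16  0.81] rot [ 0.     0.    -0.004]
[-7.0000e-02 -1.0347e+02 -6.1300e+00 -2.9380e+01  2.0000e-02 -1.0000e-02
 -1.0000e-02]
```

Now down 0.8 cm to the earlier depth, correcting x.

Emit:
carry_out:
  linear:
    - [-0.6, -0.2, 0.1]
    - [-0.6, -0.2, 0.3]
    - [-0.6, -0.2, 0.5]
    - [-0.6, -0.2, 0.6]
    - [-0.6, -0.2, 0.7]
    - [-0.6, -0.2, 0.8]
    - [-0.6, -0.2, 0.8]
    - [-0.6, -0.2, 0.8]
  rotation:
    - [0, 0, 0]
    - [0, 0, 0]
    - [0, 0, 0]
    - [0, 0, 0]
    - [0, 0, 0]
    - [0, 0, 0]
    - [0, 0, 0]
    - [0, 0, 0]
  gripper: [1, 1, 1, 1, 1, 1, 1, 1]

```text
t: 11.1
tcp_pos: [0.4705, 0.4339, 0.0575]
orientation: [0.397, 3.116, 0.0]
force: [-0.1, 0.3, -0.9]
width: 0.001
```

```bash
python3 - <<'E'
from h import *
delta([.472,.434,.0575],165.7); s=r.state();print(s["joint_torque"].round(2))
E
```

```text
t 11.1 tcp [0.4705 0.4339 0.0575] xang 165.5 F [-0.1  0.3 -0.9] M [-0.01  0.01 -0.01] w 0.001 j7 1.79
lin cm [-0.14  0.04  0.  ] rot [ 0.     0.    -0.004]
[-3.0000e-02 -1.0455e+02 -6.1700e+00 -2.9160e+01  2.0000e-02 -1.0000e-02
 -0.0000e+00]
```

Emit:
carry_out:
  linear:
    - [0, 0, 0.03]
    - [0, 0, 0.06]
    - [0, 0, 0.09]
    - [0, 0, 0.12]
    - [0, 0, 0.15]
    - [0, 0, 0.18]
    - [0, 0, 0.2]
    - [0, 0, 0.2]
  rotation:
    - [0, 0, 0]
    - [0, 0, 0]
    - [0, 0, 0]
    - [0, 0, 0]
    - [0, 0, 0]
    - [0, 0, 0]
    - [0, 0, 0]
    - [0, 0, 0]
  gripper: [1, 1, 1, 1, 1, 1, 1, 1]

```text
t: 11.9
tcp_pos: [0.4707, 0.434, 0.057]
orientation: [0.397, 3.116, 0.001]
force: [-6.8, -6.8, 24.1]
width: -0.0
```

```bash
python3 look.py s11; python3 - <<'E'
from r import r
E
python3 - <<'E'
from h import *
s=r.state();print(s["joint_torque"].round(2))
E
```

```text
t 11.9 tcp [0.4707 0.434  0.057 ] xang 165.5 F [-6.8 -6.8 24.1] M [-1.44  1.29  0.  ] w -0.0 j7 1.79
lin cm [-0.2   0.15 -3.35] rot [ 0.     0.001 -0.004]
[ -0.4  -91.39  -4.91 -27.88   0.6   -2.8    0.  ]Traceback (most recent call last):
  File "<stdin>", line 1, in <module>
ModuleNotFoundError: No module named 'r'
```

View pics/s11.png

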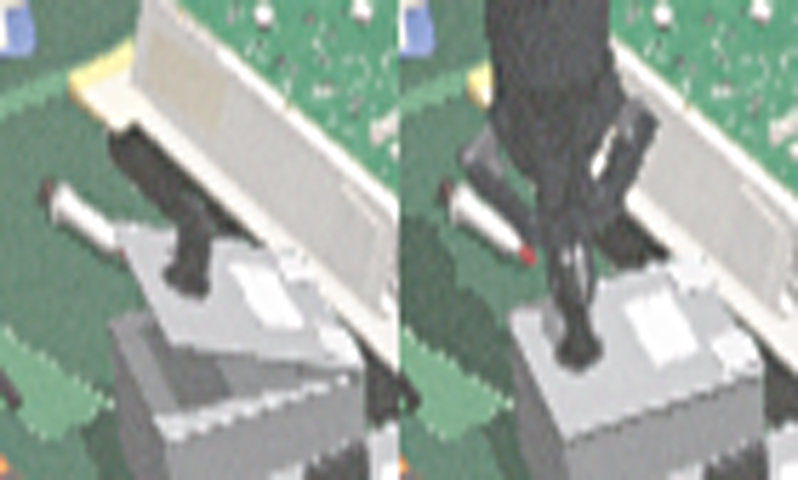

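Emit:
carry_out:
  linear:
    - [0, 0, -0.5]
    - [0, 0, -1.5]
    - [0, 0, -3]
    - [0, 0, -4.5]
    - [0, 0, -6]
    - [0, 0, -6]
    - [0, 0, -6]
    - [0, 0, -6]
  rotation:
    - [0, 0, 0]
    - [0, 0, 0]
    - [0, 0, 0]
    - [0, 0, 0]
    - [0, 0, 0]
    - [0, 0, 0]
    - [0, 0, 0]
    - [0, 0, 0]
  gripper: [1, 1, 1, 1, -0.3, -0.3, -0.3, -0.3]

```text
t: 12.75
tcp_pos: [0.4703, 0.4336, 0.1151]
orientation: [-0.397, -3.116, 0.001]
force: [0.3, 0.1, -0.5]
width: 0.647
```

```bash
python3 - <<'E'
from h import *
delta([.4508,.396,.0685],166)
E
```

```text
t 12.75 tcp [0.4703 0.4336 0.1151] xang 165.5 F [ 0.3  0.1 -0.5] M [ 0.03 -0.01  0.01] w 0.647 j7 1.82
lin cm [ 0.94 -4.13  4.66] rot [-0.001 -0.    -0.009]
```

Emit:
carry_out:
  linear:
    - [0.2, -1, 0]
    - [0.5, -2, 0]
    - [0.7, -3, 0]
    - [0.9, -4.1, 0]
    - [0.9, -4.1, 1]
    - [0.9, -4.1, 2]
    - [0.9, -4.1, 2]
    - [0.9, -4.1, 2]
  rotation:
    - [0, 0, -0.01]
    - [0, 0, -0.01]
    - [0, 0, -0.01]
    - [0, 0, -0.01]
    - [0, 0, -0.01]
    - [0, 0, -0.01]
    - [0, 0, -0.01]
    - [0, 0, -0.01]
  gripper: [-0.3, -0.3, -0.3, -0.3, -0.3, -0.3, -0.3, -0.3]

```text
t: 13.55
tcp_pos: [0.4513, 0.3967, 0.095]
orientation: [-0.381, -3.118, 0.001]
force: [-0.4, 0.2, 0.7]
width: 0.651
```

```bash
cat > look2.py <<'E'
import sys,cv2
from h import *
delta([.4508,.396,.0685],166)
im=r.snapshot("scene")[:,:,::-1]; cv2.imwrite(f"pics/{sys.argv[1]}full.png",im)
a=im[105:175,145:215];a=np.clip(255*(a/255.)**.6,0,255).astype(np.uint8)
cv2.imwrite(f"pics/{sys.argv[1]}.png",cv2.resize(a,None,fx=8,fy=8,interpolation=cv2.INTER_CUBIC))
E
python3 look2.py s12
```

```text
t 13.55 tcp [0.4513 0.3967 0.095 ] xang 166.1 F [-0.4  0.2  0.7] M [-0.01 -0.03  0.02] w 0.651 j7 1.82
lin cm [ 0.03 -0.08  2.65] rot [-0.001 -0.001  0.001]
```

View pics/s12.png

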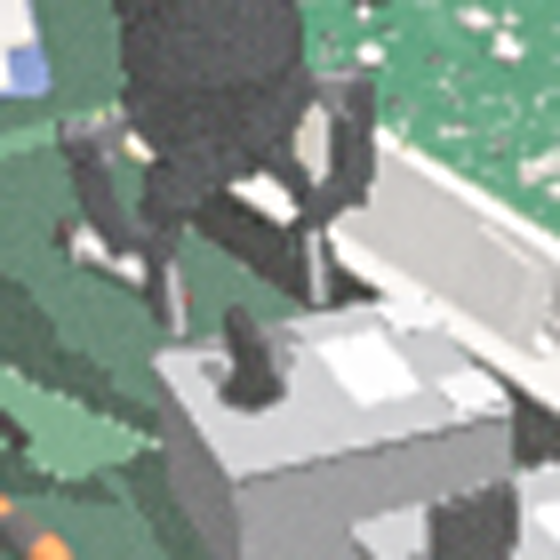

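Emit:
carry_out:
  linear:
    - [0, -0.1, 0.5]
    - [0, -0.1, 1]
    - [0, -0.1, 1.5]
    - [0, -0.1, 2]
    - [0, -0.1, 2.4]
    - [0, -0.1, 2.6]
    - [0, -0.1, 2.6]
    - [0, -0.1, 2.6]
  rotation:
    - [0, 0, 0]
    - [0, 0, 0]
    - [0, 0, 0]
    - [0, 0, 0]
    - [0, 0, 0]
    - [0, 0, 0]
    - [0, 0, 0]
    - [0, 0, 0]
  gripper: [-0.3, -0.3, -0.3, -0.3, -0.3, -0.3, -0.3, -0.3]

```text
t: 14.4
tcp_pos: [0.4513, 0.3956, 0.0696]
orientation: [0.382, 3.118, 0.0]
force: [-0.5, 0.4, -0.4]
width: 0.648
```

```bash
python3 look2.py s13
```

```text
t 14.4 tcp [0.4513 0.3956 0.0696] xang 166.0 F [-0.5  0.4 -0.4] M [-0.02 -0.   -0.01] w 0.648 j7 1.81
lin cm [0.06 0.03 0.11] rot [0.    0.    0.001]
```

View pics/s13.png

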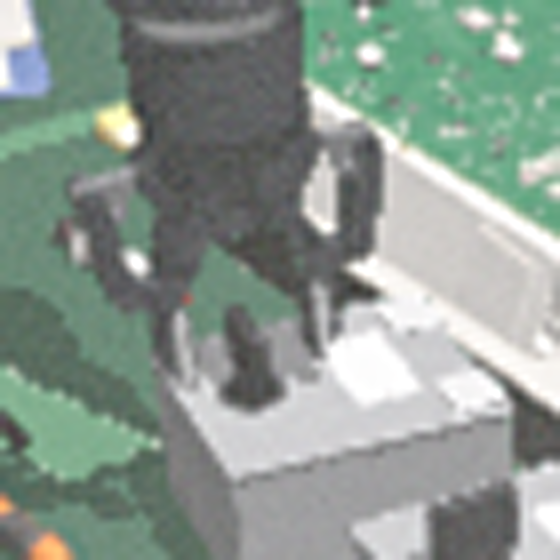

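Emit:
carry_out:
  linear:
    - [0, 0, 0]
    - [0, 0, 0]
    - [0, 0, 0]
    - [0, 0, 0]
    - [0, 0, 0]
    - [0, 0, 0]
    - [0, 0, 0]
    - [0, 0, 0]
  rotation:
    - [0, 0, 0]
    - [0, 0, 0]
    - [0, 0, 0]
    - [0, 0, 0]
    - [0, 0, 0]
    - [0, 0, 0]
    - [0, 0, 0]
    - [0, 0, 0]
  gripper: [0.3, 0.7, 1, 1, 1, 1, 1, 1]

```text
t: 15.25
tcp_pos: [0.4514, 0.3955, 0.0697]
orientation: [0.382, 3.118, 0.0]
force: [-0.8, -0.4, 5.1]
width: 0.104
```

```bash
python3 look2.py s14
```

```text
t 15.25 tcp [0.4514 0.3955 0.0697] xang 166.0 F [-0.8 -0.4  5.1] M [-0.23  0.15 -0.19] w 0.104 j7 1.81
lin cm [0.07 0.03 0.12] rot [0.    0.    0.001]
```

View pics/s14.png

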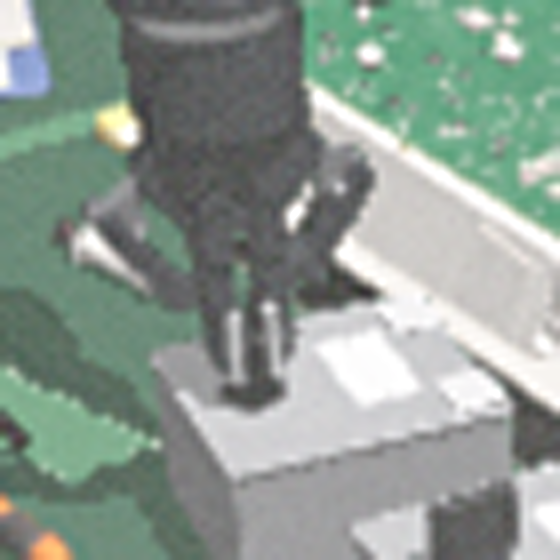

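Emit:
carry_out:
  linear:
    - [0, 0, 0]
    - [0, 0, 0]
    - [0, 0, 0]
    - [0, 0, 0]
    - [0, 0, 0]
    - [0, 0, 0]
    - [0, 0, 0]
    - [0, 0, 0]
  rotation:
    - [0, 0, 0.08]
    - [0, 0, 0.18]
    - [0, 0, 0.28]
    - [0, 0, 0.38]
    - [0, 0, 0.48]
    - [0, 0, 0.58]
    - [0, 0, 0.68]
    - [0, 0, 0.78]
  gripper: [1, 1, 1, 1, 1, 1, 1, 1]

```text
t: 16.1
tcp_pos: [0.4497, 0.3967, 0.0696]
orientation: [-1.541, -2.735, -0.0]
force: [-9.4, 4.0, 6.7]
width: 0.106
```

```bash
python3 look2.py s15
```

```text
t 16.1 tcp [0.4497 0.3967 0.0696] xang 121.2 F [-9.4  4.   6.7] M [0.91 2.28 0.13] w 0.106 j7 1.18
lin cm [-0.12  0.05  0.11] rot [-0.    -0.002 -0.782]
```

View pics/s15.png

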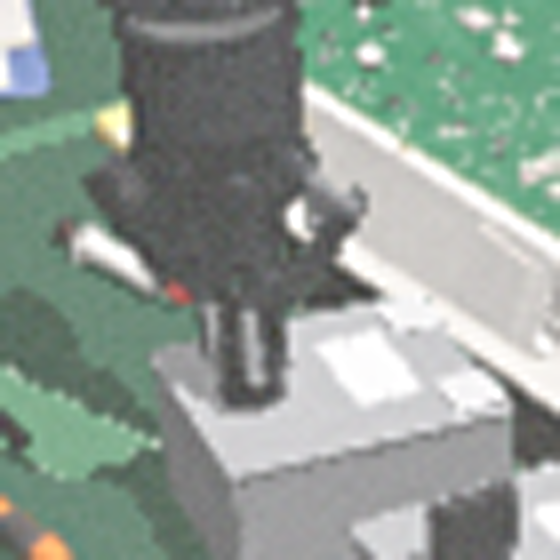

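Emit:
carry_out:
  linear:
    - [0.2, -0.1, 0]
    - [0.2, -0.1, 0]
    - [0.2, -0.1, 0]
    - [0.2, -0.1, 0]
    - [0.2, -0.1, 0]
    - [0.2, -0.1, 0]
    - [0.2, -0.1, 0]
    - [0.2, -0.1, 0]
  rotation:
    - [0, 0, 0.1]
    - [0, 0, 0.2]
    - [0, 0, 0.3]
    - [0, 0, 0.4]
    - [0, 0, 0.5]
    - [0, 0, 0.6]
    - [0, 0, 0.68]
    - [0, 0, 0.75]
  gripper: [1, 1, 1, 1, 1, 1, 1, 1]

```text
t: 16.95
tcp_pos: [0.4492, 0.3988, 0.0698]
orientation: [-2.435, -1.982, -0.004]
force: [-0.2, 10.7, -1.1]
width: 0.104
```

```bash
python3 - <<'E'
from h import *
delta([.4508,.396,.0685],76)
E
```

```text
t 16.95 tcp [0.4492 0.3988 0.0698] xang 78.3 F [-0.2 10.7 -1.1] M [2.15 0.11 0.18] w 0.104 j7 0.59
lin cm [-0.24  0.21  0.13] rot [ 0.    -0.003  0.04 ]
```

Emit:
carry_out:
  linear:
    - [0.2, 0, 0]
    - [0.2, 0, 0]
    - [0.2, 0, 0]
    - [0.2, 0, 0]
    - [0.2, 0, 0]
    - [0.2, 0, 0]
    - [0.2, 0, 0]
    - [0.2, 0, 0]
  rotation:
    - [0, 0, 0.02]
    - [0, 0, 0.04]
    - [0, 0, 0.06]
    - [0, 0, 0.08]
    - [0, 0, 0.08]
    - [0, 0, 0.08]
    - [0, 0, 0.08]
    - [0, 0, 0.08]
  gripper: [1, 1, 1, 1, 1, 1, 1, 1]

```text
t: 17.75
tcp_pos: [0.4493, 0.3992, 0.0696]
orientation: [-2.51, -1.889, 0.0]
force: [-3.1, 1.7, 6.3]
width: 0.105
```

```bash
python3 look2.py s16
```

```text
t 17.75 tcp [0.4493 0.3992 0.0696] xang 73.9 F [-3.1  1.7  6.3] M [0.28 0.76 0.7 ] w 0.105 j7 0.53
lin cm [-0.27  0.24  0.11] rot [-0.000e+00 -1.000e-03 -1.607e+00]
```

View pics/s16.png

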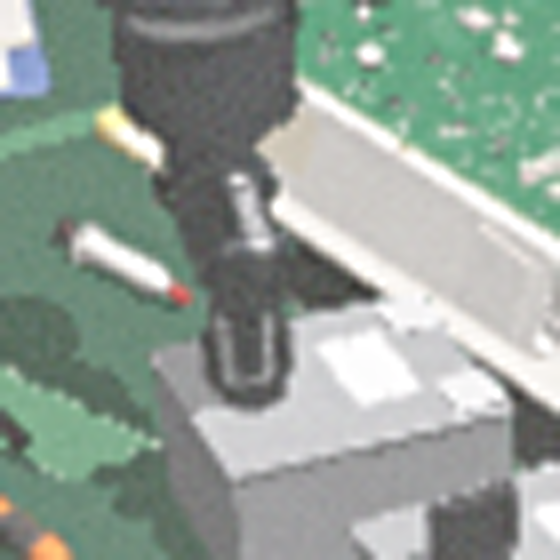

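Emit:
carry_out:
  linear:
    - [0, 0, 0]
    - [0, 0, 0]
    - [0, 0, 0]
    - [0, 0, 0]
    - [0, 0, 0]
    - [0, 0, -1]
    - [0, 0, -3]
    - [0, 0, -5]
  rotation:
    - [0, 0, 0]
    - [0, 0, 0]
    - [0, 0, 0]
    - [0, 0, 0]
    - [0, 0, 0]
    - [0, 0, 0]
    - [0, 0, 0]
    - [0, 0, 0]
  gripper: [0.3, 0, -0.3, -0.3, -0.3, -0.3, -0.3, -0.3]

```text
t: 18.6
tcp_pos: [0.4498, 0.3985, 0.1206]
orientation: [2.512, 1.886, -0.001]
force: [-0.7, 0.7, -0.2]
width: 0.645
```

Emit:
carry_out:
  linear:
    - [0, 0, -3]
    - [1, -2, -6]
    - [2.5, -6, -8]
    - [4, -10, -8]
    - [6, -14, -8]
    - [8, -18, -8]
    - [10, -21, -8]
    - [10, -21, -8]
  rotation:
    - [0, 0, 0]
    - [0, 0, 0]
    - [0, 0, 0]
    - [0, 0, 0]
    - [0, 0, 0]
    - [0, 0, 0]
    - [0, 0, 0]
    - [0, 0, 0]
  gripper: [-0.3, -0.3, -0.3, -0.3, -0.3, -0.3, -0.3, -0.3]

```text
t: 19.4
tcp_pos: [0.2712, 0.5569, 0.2]
orientation: [-2.504, -1.893, 0.0]
force: [0.1, 0.5, -0.8]
width: 0.646
```

```bash
python3 - <<'E'
from h import *
import cv2
s=r.state();print(s["t"],s["tcp_pos"],s["force"])
t=r.snapshot("top")[:,:,::-1];s=r.snapshot("scene")[:,:,::-1]
g=lambda o:np.clip(255*(o/255.)**.6,0,255).astype(np.uint8)
cv2.imwrite("pics/f_t.png",g(cv2.resize(t[165:245,75:230],None,fx=5,fy=5,interpolation=cv2.INTER_CUBIC)))
cv2.imwrite("pics/f_s.png",g(cv2.resize(s[125:215,140:260],None,fx=6,fy=6,interpolation=cv2.INTER_CUBIC)))
E
```

```text
19.4 [0.27124439 0.55693147 0.19998063] [ 0.11291151  0.47897521 -0.84499492]
```

View pics/f_t.png

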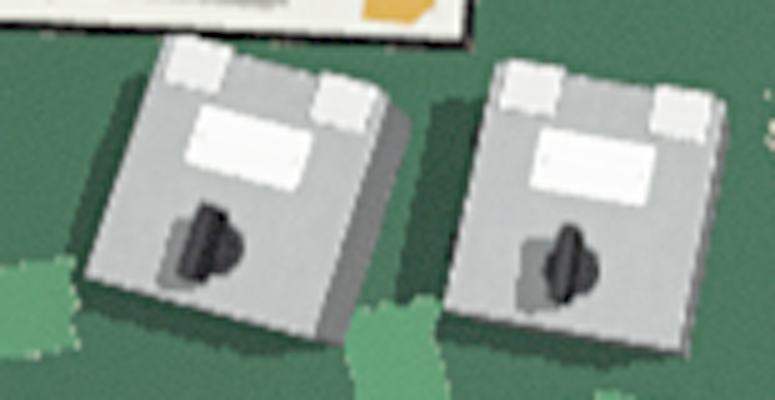

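View pics/f_s.png

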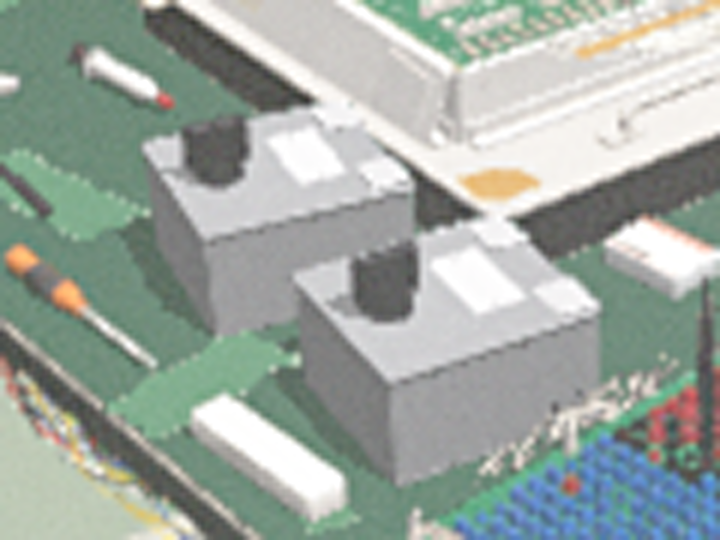

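```bash
python3 - <<'E'
from h import *
import cv2
t=r.snapshot("top")[:,:,::-1]
a=t[200:228,104:130];g=np.clip(255*(a/255.)**.45,0,255).astype(np.uint8)
cv2.imwrite("pics/f_k.png",cv2.resize(g,None,fx=20,fy=20,interpolation=cv2.INTER_NEAREST))
p=np.load("p2.npy")
c=np.array(W(p,(-35,0,112)))
for k in(1.571,1.4,1.2):
    ang=p[2]+np.pi/2-k; d=np.array([np.cos(ang),np.sin(ang),0]); n=np.array([-d[1],d[0],0])
    print(k,[((proj("top",c+s*.02*d+w*.005*n)-[103.5,199.5])*20).round(0).tolist() for s,w in((1,1),(1,-1),(-1,-1),(-1,1))])
print(r.state()["t"])
E
```

```text
1.571 [[223.0, 91.0], [299.0, 110.0], [204.0, 417.0], [127.0, 398.0]]
1.4 [[195.0, 93.0], [274.0, 99.0], [232.0, 415.0], [152.0, 409.0]]
1.2 [[163.0, 102.0], [243.0, 92.0], [264.0, 406.0], [184.0, 416.0]]
19.55
```

View pics/f_k.png

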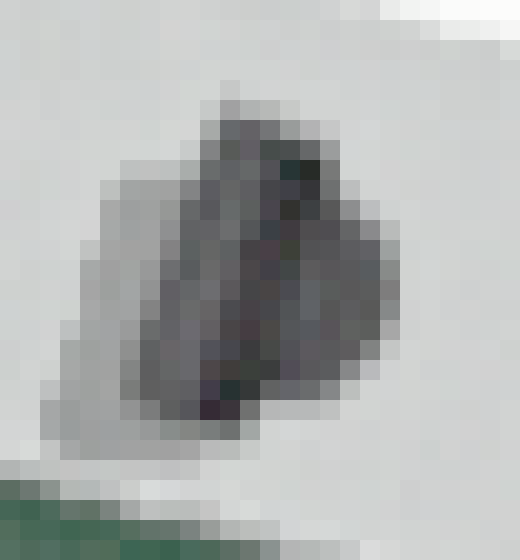

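```bash
python3 -c "
from rig import r
print(r.job_done())"
```

```text
the job is handed in; nothing more can be done
None
```

I pressed the left enclosure's hatch (the one that stood ajar) flat, then turned its wing knob about 92° clockwise to its stop. I then let go, backed the arm off and handed the job in at about 19.6 s.

**Last checks**
- **Hatch:** both cameras show it flat on its frame. On the second press the force rose to about 24 N.
- **Knob:** at the end of the turn the moment rose to about 0.7 N m, against under 0.2 N m while turning, so it had reached the stop. From above, the wing's outline matches the outline I computed for 1.571 rad.
- **Other enclosure:** I did not touch its knob, and it looks unchanged.

**What disagreed**
- **Fingertip offset:** by contact and by camera, the fingertips were about 17 mm behind the reported TCP, not 17 mm ahead as the interface text says. I used the offset I measured.
- **First press:** the force reading stayed near zero, and a thin dark line still showed along the hatch's front edge afterwards. I pressed a second time before turning the knob.
- **Side force:** while turning, my estimate of the knob's centre was 2 to 4 mm off. That put about 10 N sideways on the tool, which I mostly corrected along the way.

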